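Eject a battery pack and pass it through the thickness gauge

ROBOT

A 6-joint arm with a two-finger parallel gripper is mounted at the origin on the work surface. World frame = base frame: x ahead of the robot, y to its left, z up, the work surface at z = 0. Lengths are in mm, angles in rad, forces in N, time in s.
With the tool pointing down it reaches from about 350 to 975 mm from the base axis. Payload 7.1 kg.
Tool frame: the origin (TCP) lies midway between the tips of the shut fingers; the grasp point (between the pads) lies 19 mm behind it; z points along the fingers, y is the line along which they close (so a half turn about z gives the same grasp; the last joint's range is limited). The gripper opens to 88 mm and grips with 3 to 60 N. Pads are 20 mm wide; open, the fingers measure 115 mm over their backs; the gripper's body (75 mm by 178 mm) begins 61 mm behind the grasp point.
Start: joints at [-1.254, 0.423, 1.63, -0, 1.089, -0.019], TCP at [205.97, -590.069, 222.675] pointing down, gripper open.
Joint ranges: [-3, 3], [-0.9, 2.11], [0.09, 2.58], [-1.31, 4.45], [0.11, 2.69], [-2.54, 2.54]. Speed limits (rad/s): [2.39, 2.39, 3.01, 3.14, 3.14, 3.14].

INTERFACE

Orientations are given as a rotation vector (axis times angle).
In Python, from workcell import ctrl gives the robot as it stands. The module is installed in compiled form; this text tells all that it offers.
- The arm moves only by the tool apply_moves, never from a script. Its argument "targets" is a list of rows, each a list of 3 entries, a list of its own where there are three numbers: the opening, from -1 (shut) to 1 (fully open), then the shift along the tool's x, y, z normalised to -1 to 1, where 1 is 5 cm, then the turn, a rotation vector about the tool's x, y, z normalised to -1 to 1, where 1 is 90 degrees. In form: [[jaw, [x, y, z], [wx, wy, wz]], ...]. A call has 1 to 8 rows; each row shifts and turns the commanded pose from where the row before left it, along the tool's axes as they then stand; what a row does not reach is not made up. A row lasts 1/8 s, in which the tool goes at most 62.5 mm and 10.7 degrees, less where a joint would pass 70% of its speed; a pose out of reach is approached as far as the arm can. A call with a number of a shift or a turn outside -1 to 1 is refused whole. A call with a gripper value outside its range is refused whole. The fingers move at their own pace and stop on an object; the grip force is fixed at half the most. Time passes only in rows, so rows that do not move let the fingers close. It gives the time, the measured TCP pose, the force, the opening and the grip force at its end, in the units of the state.
- ctrl.get_obs(): the state, without advancing time (a new reading comes with each control period).
- ctrl.get_image(name): name is "scene" or "top" or "wrist"; returns a dict with "pixels" (480x640x3 uint8, blue, green, red), "camera_matrix" (3x3 intrinsics, pixels), "view" (4x4, takes a point from world to camera coordinates); the wrist camera has in their place "hand_eye" (4x4, takes a point from camera to tool coordinates, whose origin is the TCP and whose axes are the flange's). Camera axes: x right, y down, z forward; pixel columns grow to the right and rows downward; lengths in mm; the calibration is good to about 2 mm. A picture is of the moment at which its call begins: read the wrist's pose just before it. There is no depth.
- ctrl.close_job(): hands the job in; it is judged then, once.
Trained networks look in the newest picture that a camera, given by its name, has taken for a name from the list of things; names that differ only in an ending like _2 or _b are one class to them, and where a whole thing is asked for, a point or a joint stands for the part that bears it (a point fixed in the world has none). Each returns a list of dicts, best first, with "score" (0 to 1); they miss things now and then, are a little off and sometimes report something else, mostly with a low value. They report only what shows in the picture. A call takes as long as a camera call. They do not tell look-alikes from the thing itself.
- ctrl.masks_of(label, camera): "region" (480x640 bool, what is visible of it) and "bbox" ([left, top, right, bottom] in pixels, round what is visible of it).
- ctrl.pinpoint(label, camera): "xy" ([column, row] in pixels: a listed point, or the origin of a listed thing).
The state is a dict: "t": time; "qpos": joint angles; "qvel": joint speeds; "joint_torque": joint torques, N m; "ee_pos": TCP position; "orientation": TCP orientation; "ft_force": force on the tool from outside, world axes, zero at the start; "moment": the same for the moment, N m; "width": finger opening in mm; "grasp_force": force on a finger pad.
Only numpy, scipy, OpenCV 4.12 (cv2) and the standard library are available. Lean on these libraries where they do the work, as an engineer would, in place of code of your own. Each camera call takes 0.05 s, during which the arm holds its last target. There are 200 camera calls.

TASK

Press the charging dock's spring ejector in until you feel it come up firmly against its stop, without ramming it, so that it pushes the battery pack out; let it spring back and draw the pack clear. Keeping it on its long edge, slide it lengthwise from the flared mouth through the thickness gauge whose gap it fits, without forcing it, and leave it standing by itself in that gauge's rack, wholly past the gap. Leave everything else on the bench where it is.

Things in the scene. Friction and masses are not known exactly. Their poses are not given: they have to be found in the camera images.
- dock: White charging dock, fixed; 70 wide (its x), 170 long (its y, -60 to +110), 80 tall. Origin: underside, on the bay's centre line, z up. The bay runs along y, open at the mouth (y = -60), and holds the pack on its edge on the bay floor at z = 10. Side walls to z = 72 leave no room to grip the pack inside; a 14 wide strap crosses over the bay at y = -30, z 74 to 80.
- dock_mouth (a point): Middle of the bay floor at the mouth (dock frame 0, -60, 10); axes as the dock's. A sprung side cheek in the bay presses the pack with about 3 N against the -x wall: the pack stays where it is pushed, and slides out along the dock's -y with a few newtons.
- ejector (a joint): Ejector travel in m: 0 at rest, grows as pushed along the dock's -y. An adjustable rigid stop, set out of sight in the dock, ends it somewhere from 0.044 to 0.060. Pushing slowly takes 2 N at the start to 8 N, plus up to 5 N to shift the pack; more is felt only at the stop. Springs back when let go. Meets the pack after 2 to 10 mm; then pack centre = dock y -(travel).
- ejector_pad (a point): Centre of the outer face of the ejector's black upright push plate (44 wide along x, 8 thick, 52 tall, from 20 to 72 above the bench), facing the dock's +y; moves with the ejector. At rest at dock (0, 164, 46). Axes as the dock's. Push it along the dock's -y.
- pack: Flat battery pack, black with bare metal faces, 14 thick (its x), 100 long (its y), 60 tall (its z), 0.11 to 0.22 kg. Origin: centre of its underside. Starts on its edge in the dock's bay, its y along the dock's y, with its front 0 to 8 mm inside the mouth.
- gauge_a: Thickness gauge, fixed, with an 18 wide gap, which the pack fits. Base 56 wide (x), 6 thick, y -175 to +60. Origin: underside, below the middle of the gap; z up. Steel jaws, top z = 31, bound the gap from y -20 to +20 and flare on the +y side to a mouth about 38 wide at y = +53. On the -y side the rack: two dark rails, top z = 18, from y -30 to -175.
- gauge_a_gap (a point): Centre of the gap of gauge_a on the top of its base (6 above the bench); axes as the gauge's. The pack goes in from the flared mouth along the gauge's -y, on its edge, its y along the gauge's y. The rack's rails leave 22 between them.
- gauge_b: Another gauge of the same form, with a 10 wide gap, too narrow for the pack; origin and axes alike. Either gauge may be the nearer to the robot.
- phone: Bystander: white phone, 150 x 72 x 9, lying flat.
- screwdriver: Bystander: screwdriver 170 long, lying.
- flux_jar: Bystander: round jar, 52 diameter, 55 tall.
- mug: Bystander: white mug, 80 diameter, 90 tall.
- screw_tray: Bystander: blue low tray 100 x 140 x 25.
- brush: Bystander: brush 160 long, lying.
- spool: Bystander: metal wire spool, 60 diameter, 40 tall.
Not all that is in view belongs to the job. What is shaped like the dock but green is not meant.

How it is judged:
By the outcome, as a careful person would: the job done as asked, in the order asked, and still so for the second after the job is handed in, with the robot touching nothing.
It also fails if it takes over 59 s, if anything falls off the work surface, if the arm or the gripper's body presses on something with over 40 N, if the wrist force passes 120 N, or if a joint passes its speed limit or range.

## Working session

There is one attempt and no reset: what is moved stays moved. The work goes in short steps, Python scripts to look and compute and a tool call to move; the robot and the scene stay as the last step left them, time stands still between calls to the robot, and variables do not carry over. Pictures are saved under pics/ and viewed, at most 10 in all, crops included, and the job is handed in when it is done.

Besides the shell and the picture viewer there is one more tool, called after "Call:" as name(argument=value, ...), one argument or row to a line, values as JSON. apply_moves: Moves the arm, as the interface text tells. Scaled input: -1 to 1 covers 5 cm each way for a shift and 90 degrees each way for a turn. Its arguments: {"type":"object","properties":{"targets":{"type":"array"}},"required":["targets"]}

```bash
mkdir -p pics; cat > h.py <<'E'
import numpy as np, cv2
from scipy.spatial.transform import Rotation as R
from workcell import ctrl
def ray(im,px):
    K=np.array(im["camera_matrix"]);V=np.array(im["view"])
    d=V[:3,:3].T@np.linalg.inv(K)@np.array([px[0],px[1],1.]); c=-V[:3,:3].T@V[:3,3]
    return c,d
def at_z(im,px,z):
    c,d=ray(im,px); return c+d*(z-c[2])/d[2]
def proj(im,P):
    K=np.array(im["camera_matrix"]);V=np.array(im["view"])
    p=V[:3,:3]@np.asarray(P,float)+V[:3,3]; p=K@p; return p[:2]/p[2]
def wrist():
    o=ctrl.get_obs(); im=ctrl.get_image("wrist")
    T=np.eye(4);T[:3,:3]=R.from_rotvec(o["orientation"]).as_matrix();T[:3,3]=o["ee_pos"]
    im["view"]=np.linalg.inv(T@np.array(im["hand_eye"])); return im
E
python3 - <<'E'
from h import *
for n in ["scene","top"]:
    im=ctrl.get_image(n); cv2.imwrite(f"pics/{n}0.png",im["pixels"])
    c,_=ray(im,(320,240)); print(n,c.round())
    for l in ["dock","dock_mouth","ejector_pad","pack","gauge_a","gauge_a_gap","gauge_b"]:
        print(l,[(np.round(d["xy"]).tolist(),round(d["score"],2)) for d in ctrl.pinpoint(l,n)])
o=ctrl.get_obs();print({k:np.round(v,3).tolist() for k,v in o.items()})
E
```

```text
scene [1425.  261.  926.]
dock [([521.0, 311.0], 0.89), ([382.0, 281.0], 0.73), ([411.0, 225.0], 0.5)]
dock_mouth [([355.0, 271.0], 0.87), ([496.0, 316.0], 0.58), ([378.0, 284.0], 0.27)]
ejector_pad [([602.0, 287.0], 0.93), ([461.0, 268.0], 0.59)]
pack []
gauge_a [([227.0, 261.0], 0.73), ([239.0, 222.0], 0.58)]
gauge_a_gap [([228.0, 262.0], 0.59), ([229.0, 262.0], 0.36)]
gauge_b [([227.0, 261.0], 0.73), ([239.0, 222.0], 0.58)]
top [ 475.    2. 1076.]
dock [([128.0, 208.0], 0.81), ([257.0, 222.0], 0.6)]
dock_mouth [([286.0, 216.0], 0.88), ([151.0, 201.0], 0.79)]
ejector_pad [([183.0, 238.0], 0.68), ([50.0, 238.0], 0.65)]
pack [([259.0, 224.0], 0.77), ([385.0, 315.0], 0.56), ([413.0, 206.0], 0.46)]
gauge_a [([414.0, 206.0], 0.9), ([425.0, 271.0], 0.59)]
gauge_a_gap [([413.0, 208.0], 0.56), ([180.0, 236.0], 0.2)]
gauge_b [([414.0, 206.0], 0.9), ([425.0, 271.0], 0.59)]
{'t': 0.8, 'qpos': [-1.254, 0.423, 1.63, -0.0, 1.089, -0.019], 'qvel': [0.001, 0.001, 0.001, -0.001, 0.001, -0.001], 'joint_torque': [-0.001, -54.452, -27.403, 0.064, 0.017, -0.0], 'ee_pos': [205.969, -590.08, 222.697], 'orientation': [3.097, 0.525, -0.0], 'ft_force': [-0.222, -0.409, -0.177], 'moment': [0.013, 0.046, 0.017], 'grasp_force': 0.0, 'width': 87.636}
```

View pics/scene0.png

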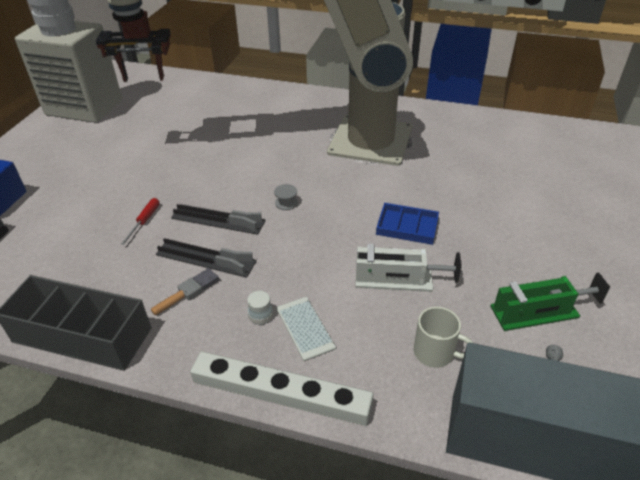

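View pics/top0.png

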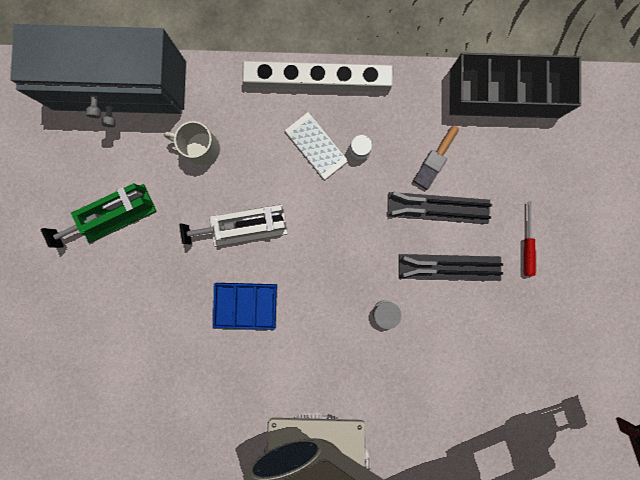

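The scene view shows the white dock at (395,268), its ejector pad at (458,268), and a green look-alike at (535,300). There are two gauges, at (215,255) and (225,217). The top view shows the white dock at (250,226) with its pad at (185,235), the green one at (115,212), and the gauges at (440,208) and (450,267).

Possible mix-ups, by top pixel:
- **Dock:** the white one at (250,226) or the green one at (115,212). I choose the white one.
- **Gauge:** the far one at (440,208) or the near one at (450,267). I'll compare their gaps in a crop.

```bash
python3 - <<'E'
from h import *
im=ctrl.get_image("top"); p=im["pixels"]
a=cv2.resize(p[185:285,380:510],None,fx=6,fy=6,interpolation=cv2.INTER_CUBIC)[:600,:780]
b=cv2.resize(p[195:255,172:297],None,fx=6,fy=6,interpolation=cv2.INTER_CUBIC)
cv2.imwrite("pics/g.png",a);cv2.imwrite("pics/d.png",b)
for px in [(286,218),(184,236),(388,208),(400,266)]: print(px,at_z(im,px,0).round())
E
```

```text
(286, 218) [560.  83.   0.]
(184, 236) [512. 317.   0.]
(388, 208) [ 590. -153.    0.]
(400, 266) [ 457. -183.    0.]
```

View pics/g.png

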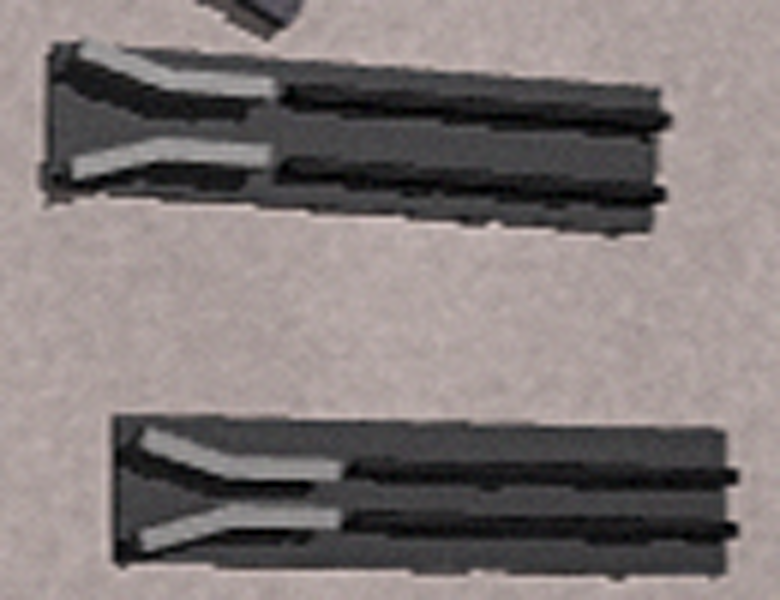

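View pics/d.png

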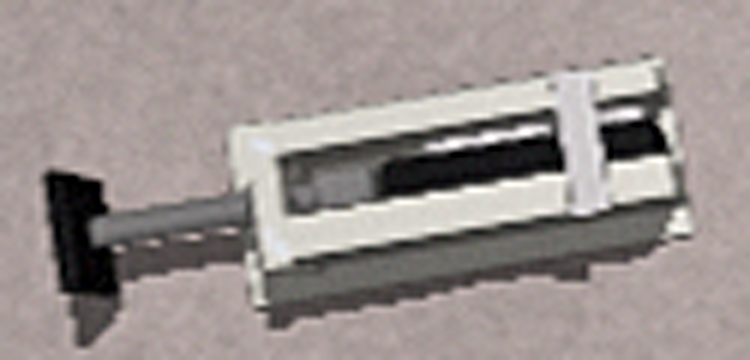

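Top-view crop g.png: the far gauge (jaws at about (170,120) in the crop) has a gap of about 50 crop px, or 20 mm. The near one (280,490) has about 30 px, or 11 mm. So the far gauge is gauge_a. Crop d.png confirms the white dock, with the black pad at left (80,230), the pack inside, and the strap near the mouth at right (580,140).

```bash
cat >> h.py <<'E'
def c2(o): # tool axes
    M=R.from_rotvec(o["orientation"]).as_matrix(); return M
E
python3 - <<'E'
from h import *
im=ctrl.get_image("top")
m=at_z(im,(286,216),10);p=at_z(im,(183,238),46);print(m,p,np.linalg.norm((p-m)[:2]), "dock y yaw",np.degrees(np.arctan2(*(p-m)[1::-1])))
s=cv2.findContours
# gauge from top: base corners crop px -> edges
def cr(x,y): return (380+x/6-.4,185+y/6-.4)
L=(at_z(im,cr(47,45),6)+at_z(im,cr(44,198),6))/2; Rr=(at_z(im,cr(658,90),6)+at_z(im,cr(650,234),6))/2
print("gauge +y end",L,"-y end",Rr,np.linalg.norm((L-Rr)[:2]))
u=(L-Rr)/np.linalg.norm(L-Rr);print("yaw",np.degrees(np.arctan2(u[1],u[0])),"org",Rr+175*u,L-60*u, "pin",at_z(im,(414,206),0))
def cd(x,y): return (172+x/6-.4,195+y/6-.4)
for x,y,z in [(232,128,72),(268,268,72),(662,62,72),(682,190,72),(45,172,72),(70,292,72)]: print((x,y),at_z(im,cd(x,y),z).round(1))
M=c2(ctrl.get_obs());print(M.round(3))
im=ctrl.get_image("wrist");print(np.round(im["hand_eye"],3),im["camera_matrix"])
E
```

```text
[564.21796806  82.46626756  10.        ] [506.08950376 305.64506334  46.        ] 230.62457208505364 dock y yaw 104.59873598561677
gauge +y end [ 596.91412529 -149.68522636    6.        ] -y end [ 587.85686531 -384.05115184    6.        ] 234.54087273658237
yaw 87.78685978273936 org [ 594.61483665 -209.18168674    6.        ] [ 594.59710655 -209.64047154    6.        ] pin [ 596.63303893 -212.81670503    0.        ]
(232, 128) [554.6 241.2  72. ]
(268, 268) [504.6 226.3  72. ]
(662, 62) [582.8  87.3  72. ]
(682, 190) [536.8  78.6  72. ]
(45, 172) [536.8 307.7  72. ]
(70, 292) [494.  296.9  72. ]
[[ 0.944  0.33   0.   ]
 [ 0.33  -0.944 -0.   ]
 [-0.     0.    -1.   ]]
[[  -0.      -0.955   -0.297   82.757]
 [   1.      -0.      -0.       1.516]
 [   0.      -0.297    0.955 -162.273]
 [   0.       0.       0.       1.   ]] [[360.02225779   0.         317.21311172]
 [  0.         360.02225779 241.14357095]
 [  0.           0.           1.        ]]
```

```bash
cat >> h.py <<'E'
def plan(pos,yaw,jaw=1,step=58):
    """rows taking the tool (pointing down) straight to pos with tool x at yaw (deg)"""
    o=ctrl.get_obs(); M=c2(o); p=np.array(o["ee_pos"]); pos=np.array(pos,float)
    y0=np.degrees(np.arctan2(M[1,0],M[0,0])); dy=(yaw-y0+180)%360-180
    n=int(max(np.ceil(np.linalg.norm(pos-p)/step),np.ceil(abs(dy)/10),1))
    T=R.from_euler("z",yaw,degrees=True)*R.from_euler("x",180,degrees=True)
    M=R.from_matrix(M); P=p.copy(); rows=[]
    for i in range(n):
        d=M.inv().apply(p+(pos-p)*(i+1)/n-P)/50; d=np.clip(np.round(d,3),-1,1)
        rv=(M.inv()*T).as_rotvec()/(n-i)/(np.pi/2); rv=np.round(rv,3)
        P=P+M.apply(d*50); M=M*R.from_rotvec(rv*np.pi/2); rows.append([jaw,d.tolist(),rv.tolist()])
    for i in range(0,n,8): print(str(rows[i:i+8]).replace(" ",""))
E
python3 - <<'E'
from h import *
plan([520,225,260],101.5,-1)
E
```

```text
[[-1,[0.706,-0.833,-0.047],[-0.0,0.0,-0.057]],[-1,[0.778,-0.766,-0.046],[-0.0,-0.0,-0.057]],[-1,[0.844,-0.693,-0.047],[-0.0,-0.0,-0.057]],[-1,[0.902,-0.615,-0.047],[-0.0,-0.0,-0.057]],[-1,[0.953,-0.532,-0.046],[-0.0,-0.0,-0.057]],[-1,[0.997,-0.445,-0.047],[-0.0,-0.0,-0.057]],[-1,[1.0,-0.354,-0.046],[-0.0,-0.0,-0.057]],[-1,[1.0,-0.257,-0.047],[-0.0,-0.0,-0.057]]]
[[-1,[1.0,-0.156,-0.047],[-0.0,-0.0,-0.057]],[-1,[1.0,-0.051,-0.046],[-0.0,-0.0,-0.057]],[-1,[1.0,0.054,-0.047],[-0.0,-0.0,-0.057]],[-1,[1.0,0.159,-0.047],[-0.0,-0.0,-0.057]],[-1,[1.0,0.264,-0.046],[-0.0,-0.0,-0.057]],[-1,[1.0,0.364,-0.047],[-0.0,-0.0,-0.058]],[-1,[1.0,0.462,-0.047],[-0.0,-0.0,-0.057]],[-1,[1.0,0.551,-0.046],[-0.0,-0.0,-0.058]]]
```

Call:
apply_moves(
  targets=[
    [-1,[0.71,-0.83,-0.05],[0,0,-0.057]],
    [-1,[0.78,-0.77,-0.05],[0,0,-0.057]],
    [-1,[0.84,-0.69,-0.05],[0,0,-0.057]],
    [-1,[0.9,-0.62,-0.05],[0,0,-0.057]],
    [-1,[0.95,-0.53,-0.05],[0,0,-0.057]],
    [-1,[1,-0.44,-0.05],[0,0,-0.057]],
    [-1,[1,-0.35,-0.05],[0,0,-0.057]],
    [-1,[1,-0.26,-0.05],[0,0,-0.057]],
  ],
)

```text
t: 1.95
ee_pos: [361.0, -185.0, 243.1]
orientation: [2.714, 1.581, 0.001]
ft_force: [0.6, 0.0, -0.5]
width: 11.6
grasp_force: 0.0
```

Call:
apply_moves(
  targets=[
    [-1,[1,-0.16,-0.05],[0,0,-0.057]],
    [-1,[1,-0.05,-0.05],[0,0,-0.057]],
    [-1,[1,0.05,-0.05],[0,0,-0.057]],
    [-1,[1,0.16,-0.05],[0,0,-0.057]],
    [-1,[1,0.26,-0.05],[0,0,-0.057]],
    [-1,[1,0.36,-0.05],[0,0,-0.057]],
    [-1,[1,0.46,-0.05],[0,0,-0.057]],
    [-1,[1,0.55,-0.05],[0,0,-0.057]],
  ],
)

```text
t: 2.95
ee_pos: [523.0, 200.8, 262.9]
orientation: [1.988, 2.432, 0.001]
ft_force: [0.3, -0.1, 0.0]
width: 0.4
grasp_force: 0.0
```

```bash
python3 - <<'E'
from h import *
im=wrist(); o=ctrl.get_obs(); cv2.imwrite("pics/w1.png",im["pixels"]); np.save("w1view.npy",im["view"])
print(o["t"],o["ee_pos"],o["orientation"])
for l in ["dock_mouth","ejector_pad","dock"]:
    print(l,[(np.round(d["xy"],1).tolist(),round(d["score"],2)) for d in ctrl.pinpoint(l,"wrist")])
E
```

```text
3.0 [525.74362472 206.29751926 263.55501447] [1.98109788 2.43752776 0.00849876]
dock_mouth [([430.5, 30.7], 0.77)]
ejector_pad [([330.8, 104.5], 0.87), ([439.5, 360.3], 0.6)]
dock [([324.8, 245.3], 0.81)]
```

View pics/w1.png

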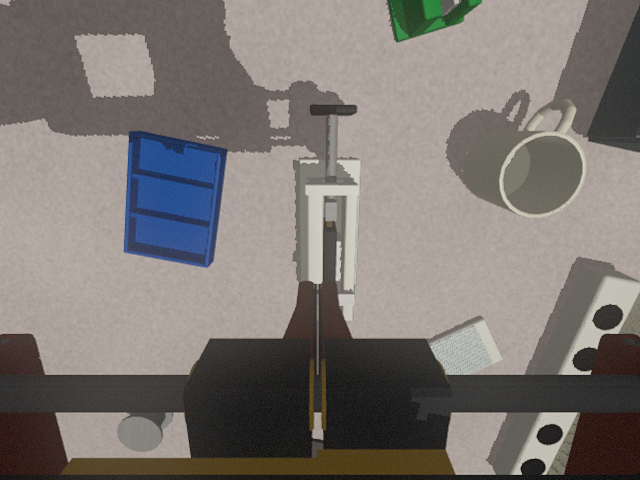

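The wrist view shows the white dock upright at (330,240), its black pad at (333,108) pointing up, and the strap by the fingers at (345,300). The dock looks nearly aligned with the tool. I'll take a settled close crop to check the choice and measure.

```bash
python3 - <<'E'
from h import *
im=wrist(); o=ctrl.get_obs(); print(o["ee_pos"].round(1), np.abs(o["qvel"]).max())
np.savez("w2.npz",**{k:np.array(im[k]) for k in["pixels","camera_matrix","view"]})
cv2.imwrite("pics/w2.png",cv2.resize(im["pixels"][95:325,280:380],None,fx=2.6,fy=2.6,interpolation=cv2.INTER_CUBIC)) 
for l in ["ejector_pad","dock"]:
    print(l,[(np.round(d["xy"],1).tolist(),round(d["score"],2)) for d in ctrl.pinpoint(l,"wrist")],[d["bbox"] for d in ctrl.masks_of(l,"wrist")])
E
```

```text
[521.8 198.7 262.3] 0.021254693086018954
ejector_pad [([331.9, 105.7], 0.82)] [[311.8, 103.5, 361.5, 217.7], [121.8, 130.6, 230.0, 265.4]]
dock [([327.1, 246.4], 0.84)] [[390.5, 1.6, 485.9, 42.1], [299.8, 103.7, 362.5, 322.0]]
```

View pics/w2.png

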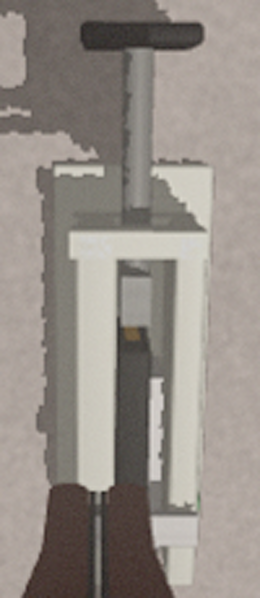

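```bash
python3 - <<'E'
from h import *
im=np.load("w2.npz")
def q(u,v,z): 
    a=at_z(im,(280+u/2.6-.3,95+v/2.6-.3),z); return a[:2]
def show(n,a,b):
    d=b-a; m=(a+b)/2; print(n,"mid",m.round(1),"len",np.linalg.norm(d).round(1),"dir+90",np.degrees(np.arctan2(d[1],d[0])).round(1)+90)
show("pad top outer",q(82,24,72),q(203,24,72))
for z in(0,8,10): show(f"base end z{z}",q(53,165,z),q(212,165,z))
for z in(72,80): show(f"endwall {z}",q(70,233,z),q(208,233,z))
# left wall top inner edge, right wall inner edge lines
for n,a,b in [("L in",(115,262),(115,485)),("L out",(78,262),(80,485)),("R in",(177,262),(168,505)),("R out",(207,262),(197,505))]:
    A,B=q(*a,72),q(*b,72); d=A-B; print(n,A.round(1),B.round(1),"yaw",np.degrees(np.arctan2(d[1],d[0])).round(1))
show("strap z80 top edge",q(155,515,80),q(200,515,80))
show("pack rear top z70",q(117,332,70),q(148,332,70))
M=c2(ctrl.get_obs());print("toolx yaw",np.degrees(np.arctan2(M[1,0],M[0,0])))
E
```

```text
pad top outer mid [518.4 303.6] len 42.7 dir+90 101.4
base end z0 mid [528.6 250.5] len 70.5 dir+90 101.4
base end z8 mid [528.2 251.1] len 69.1 dir+90 101.4
base end z10 mid [528.1 251.2] len 68.8 dir+90 101.4
endwall 72 mid [532.6 231.4] len 51.9 dir+90 101.4
endwall 80 mid [532.  232.5] len 50.7 dir+90 101.4
L in [526.  218.9] [544.6 129. ] yaw 101.7
L out [512.2 216.1] [530.6 126.1] yaw 101.5
R in [549.1 223.5] [567.8 124.5] yaw 100.7
R out [560.2 225.7] [579.5 126.9] yaw 101.0
strap z80 top edge mid [571.1 124.5] len 18.2 dir+90 101.4
pack rear top z70 mid [538.4 192.9] len 12.1 dir+90 101.4
toolx yaw 101.21796961096918
```

```bash
python3 - <<'E'
from h import *
plan([512,334,160],101.2,-1); 
E
```

```text
[[-1,[0.904,0.111,0.685],[-0.0,0.0,0.0]],[-1,[0.903,0.112,0.685],[-0.0,0.0,0.0]],[-1,[0.904,0.111,0.685],[-0.0,0.0,0.0]]]
```

Call:
apply_moves(
  targets=[
    [-1,[0.9,0.11,0.68],[0,0,0]],
    [-1,[0.9,0.11,0.68],[0,0,0]],
    [-1,[0.9,0.11,0.68],[0,0,0]],
    [-1,[0,0,0.8],[0,0,0]],
    [-1,[0,0,0.8],[0,0,0]],
    [-1,[0,0,0.8],[0,0,0]],
    [-1,[0,0,0],[0,0,0]],
  ],
)

```text
t: 4.28
ee_pos: [510.2, 332.5, 38.2]
orientation: [-1.992, -2.427, 0.009]
ft_force: [-0.4, 0.5, 0.1]
width: 0.5
grasp_force: 0.0
```

```bash
cat >> h.py <<'E'
O=np.array([550.3,142.7]);U=np.array([-0.196,0.981]);V=np.array([.981,.196])
def dk():
    o=ctrl.get_obs();p=np.array(o["ee_pos"]);d=p[:2]-O;f=np.array(o["ft_force"])
    M=c2(o)
    print("t",round(o["t"],2),"dock x,y",(d@V).round(1),(d@U).round(1),"z",p[2].round(1),"F along y",(f[:2]@U).round(1),"Fz",f[2].round(1),"yaw",np.degrees(np.arctan2(M[1,0],M[0,0])).round(2),"w",round(float(o["width"]),1))
E
python3 -c "
from h import *
dk()"
```

```text
t 4.28 dock x,y -2.2 194.1 z 38.2 F along y 0.6 Fz 0.1 yaw 101.25 w 0.5
```

Call:
apply_moves(
  targets=[
    [-1,[-0.1,0.02,0],[0,0,0]],
    [-1,[-0.08,0.02,0],[0,0,0]],
    [-1,[-0.08,0,0],[0,0,0]],
    [-1,[-0.06,0,0],[0,0,0]],
    [-1,[-0.06,0,0],[0,0,0]],
    [-1,[-0.06,0,0],[0,0,0]],
    [-1,[-0.06,0,0],[0,0,0]],
    [-1,[-0.06,0,0],[0,0,0]],
  ],
)

```text
t: 5.28
ee_pos: [519.6, 308.3, 40.9]
orientation: [-1.991, -2.429, -0.002]
ft_force: [-2.4, 7.2, 3.0]
width: 0.5
grasp_force: 3.3
```

```bash
python3 -c "
from h import *
dk()"
```

```text
t 5.28 dock x,y 2.4 168.5 z 40.9 F along y 7.5 Fz 3.0 yaw 101.31 w 0.5
```

Call:
apply_moves(
  targets=[
    [-1,[-0.06,0,0],[0,0,0]],
    [-1,[-0.06,0,0],[0,0,0]],
    [-1,[-0.06,0,0],[0,0,0]],
    [-1,[-0.06,0,0],[0,0,0]],
    [-1,[-0.06,0,0],[0,0,0]],
    [-1,[-0.06,0,0],[0,0,0]],
    [-1,[-0.06,0,0],[0,0,0]],
    [-1,[-0.06,0,0],[0,0,0]],
  ],
)

```text
t: 6.28
ee_pos: [524.2, 285.2, 41.0]
orientation: [-1.991, -2.429, -0.002]
ft_force: [-3.4, 9.7, 3.4]
width: 0.6
grasp_force: 4.5
```

```bash
python3 -c "
from h import *
dk()"
```

```text
t 6.28 dock x,y 2.3 144.9 z 41.0 F along y 10.2 Fz 3.4 yaw 101.31 w 0.6
```

Call:
apply_moves(
  targets=[
    [-1,[-0.06,0,0],[0,0,0]],
    [-1,[-0.06,0,0],[0,0,0]],
    [-1,[-0.04,0,0],[0,0,0]],
    [-1,[-0.04,0,0],[0,0,0]],
    [-1,[-0.02,0,0],[0,0,0]],
    [-1,[-0.02,0,0],[0,0,0]],
  ],
)

```text
t: 7.02
ee_pos: [526.5, 273.7, 41.0]
orientation: [-1.991, -2.429, -0.003]
ft_force: [-5.1, 8.7, 3.6]
width: 0.4
grasp_force: 4.9
```

Call:
apply_moves(
  targets=[
    [-1,[-0.02,0,0],[0,0,0]],
    [-1,[-0.02,0,0],[0,0,0]],
  ],
)

```text
t: 7.28
ee_pos: [526.9, 271.8, 41.0]
orientation: [-1.991, -2.429, -0.003]
ft_force: [-3.1, 9.9, 2.6]
width: 0.9
grasp_force: 5.0
```

```bash
python3 -c "
from h import *
dk()"
```

```text
t 7.28 dock x,y 2.3 131.2 z 41.0 F along y 10.3 Fz 2.6 yaw 101.3 w 0.9
```

Call:
apply_moves(
  targets=[
    [-1,[-0.02,0,0],[0,0,0]],
    [-1,[-0.02,0,0],[0,0,0]],
  ],
)

```text
t: 7.52
ee_pos: [527.2, 269.8, 41.0]
orientation: [-1.991, -2.429, -0.003]
ft_force: [-3.3, 9.5, 3.6]
width: 0.4
grasp_force: 5.1
```

Call:
apply_moves(
  targets=[
    [-1,[-0.02,0,0],[0,0,0]],
    [-1,[-0.02,0,0],[0,0,0]],
  ],
)

```text
t: 7.78
ee_pos: [527.6, 267.9, 41.0]
orientation: [-1.991, -2.429, -0.003]
ft_force: [-4.1, 9.9, 3.0]
width: 0.2
grasp_force: 5.2
```

Call:
apply_moves(
  targets=[
    [-1,[-0.02,0,0],[0,0,0]],
    [-1,[-0.02,0,0],[0,0,0]],
  ],
)

```text
t: 8.02
ee_pos: [528.0, 266.0, 41.0]
orientation: [-1.991, -2.429, -0.003]
ft_force: [-4.6, 11.9, 2.9]
width: 0.4
grasp_force: 6.3
```

Call:
apply_moves(
  targets=[
    [-1,[-0.02,0,0],[0,0,0]],
    [-1,[-0.02,0,0],[0,0,0]],
  ],
)

```text
t: 8.28
ee_pos: [528.1, 265.7, 41.1]
orientation: [-1.991, -2.426, -0.006]
ft_force: [-7.3, 23.3, 2.7]
width: 0.4
grasp_force: 11.9
```

Call:
apply_moves(
  targets=[
    [-1,[-0.01,0,0],[0,0,0]],
    [-1,[0,0,0],[0,0,0]],
  ],
)

```text
t: 8.52
ee_pos: [528.1, 265.7, 41.1]
orientation: [-1.991, -2.427, -0.006]
ft_force: [-8.2, 22.8, 2.7]
width: 0.1
grasp_force: 11.4
```

Call:
apply_moves(
  targets=[
    [-1,[0.1,0,0],[0,0,0]],
    [-1,[0.14,0,0],[0,0,0]],
    [-1,[0.2,0,0],[0,0,0]],
    [-1,[0.24,0,0],[0,0,0]],
    [-1,[0.3,0,0],[0,0,0]],
    [-1,[0.4,0,0],[0,0,0]],
    [-1,[0.3,0,-0.7],[0,0,0]],
    [0.0,[0,0,-1],[0,0,0]],
  ],
)

```text
t: 9.52
ee_pos: [510.5, 345.4, 124.9]
orientation: [-1.989, -2.431, 0.006]
ft_force: [0.6, -0.6, -0.2]
width: 7.5
grasp_force: 0.0
```

```bash
python3 -c "
from h import *
dk(); plan([530,30,262],101.3,0.0)
im=ctrl.get_image('top')
for l in ['pack','ejector_pad']:
  print([(d['xy'],round(d['score'],2)) for d in ctrl.pinpoint(l,'top')])
cv2.imwrite('pics/d2.png',cv2.resize(im['pixels'][195:255,172:312],None,fx=5,fy=5,interpolation=cv2.INTER_CUBIC))
"
```

```text
t 9.53 dock x,y 0.7 206.6 z 124.9 F along y -0.7 Fz -0.2 yaw 101.42 w 7.5
[[0.0,[-1.0,-0.146,-0.455],[-0.0,0.0,0.0]],[0.0,[-1.0,-0.146,-0.455],[-0.0,0.0,0.0]],[0.0,[-1.0,-0.146,-0.454],[-0.001,0.0,0.0]],[0.0,[-1.0,-0.146,-0.455],[-0.0,0.0,0.0]],[0.0,[-1.0,-0.145,-0.455],[-0.001,0.0,0.001]],[0.0,[-1.0,-0.143,-0.456],[-0.0,0.001,0.0]]]
[([280.4, 214.9], 0.76), ([285.4, 215.0], 0.61)]
[([180.4, 236.2], 0.58)]
```

View pics/d2.png

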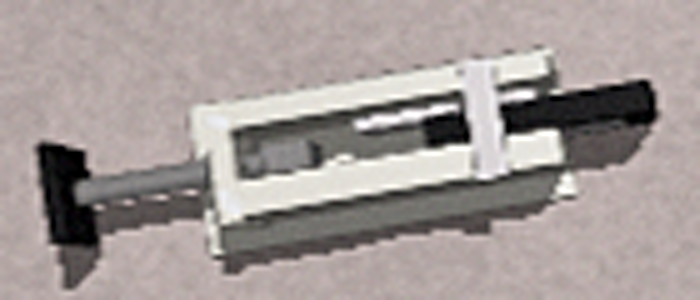

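The crop shows the ejector sprung back to its rest position (70,195) and the pack standing out of the mouth, its front at (655,100).

```bash
python3 -c "
from h import *
im=ctrl.get_image('top')
f=lambda u,v,z:at_z(im,(172+u/5-.4,195+v/5-.4),z)[:2]
for n,a in [('front top',f(652,83,70)),('front bot',f(656,117,70)),('rear',f(425,132,70)),('mouth wall +x',f(553,50,72)),('mouth -x',f(562,160,72)),('strap',f(482,65,80))]:
  print(n,a.round(1),'dock',((a-O)@V).round(1),((a-O)@U).round(1))
"
```

```text
front top [570.6  43.6] dock 0.5 -101.2
front bot [555.9  41.4] dock -14.4 -100.4
rear [546.6 141.1] dock -4.0 -0.8
mouth wall +x [583.5  86.7] dock 21.6 -61.4
mouth -x [536.   81.4] dock -26.1 -57.4
strap [575.3 116.3] dock 19.4 -30.8
```

```bash
python3 -c "
from h import *
plan([563.7,60.7,180],101.3,0.6)
"
```

```text
[[0.6,[-0.964,-0.018,-0.179],[0.0,-0.0,0.0]],[0.6,[-0.963,-0.019,-0.179],[0.0,-0.0,0.0]],[0.6,[-0.964,-0.018,-0.179],[0.0,-0.0,0.0]],[0.6,[-0.963,-0.018,-0.179],[0.0,-0.0,0.0]],[0.6,[-0.964,-0.019,-0.179],[0.001,-0.0,0.0]],[0.6,[-0.963,-0.018,-0.179],[0.0,-0.0,0.001]]]
```

Call:
apply_moves(
  targets=[
    [0.6,[-0.96,-0.02,-0.25],[0,0,0]],
    [0.6,[-0.96,-0.02,-0.25],[0,0,0]],
    [0.6,[-0.96,-0.02,-0.15],[0,0,0]],
    [0.6,[-0.96,-0.02,-0.15],[0,0,0]],
    [0.6,[-0.96,-0.02,-0.15],[0,0,0]],
    [0.6,[-0.96,-0.02,-0.15],[0,0,0]],
    [0.6,[0,0,0],[0,0,0]],
  ],
)

```text
t: 10.6
ee_pos: [562.6, 58.2, 179.6]
orientation: [-1.996, -2.425, 0.002]
ft_force: [0.1, -0.3, 0.1]
width: 70.2
grasp_force: 0.0
```

```bash
python3 -c "
from h import *
dk(); im=wrist(); cv2.imwrite('pics/w3.png',im['pixels']); dk()
np.savez('w3.npz',**{k:np.array(im[k]) for k in['pixels','camera_matrix','view']})
"
```

```text
t 10.6 dock x,y -4.5 -85.3 z 179.6 F along y -0.3 Fz 0.1 yaw 101.08 w 70.2
t 10.65 dock x,y -4.6 -83.8 z 179.3 F along y 1.5 Fz -0.4 yaw 101.15 w 70.2
```

View pics/w3.png

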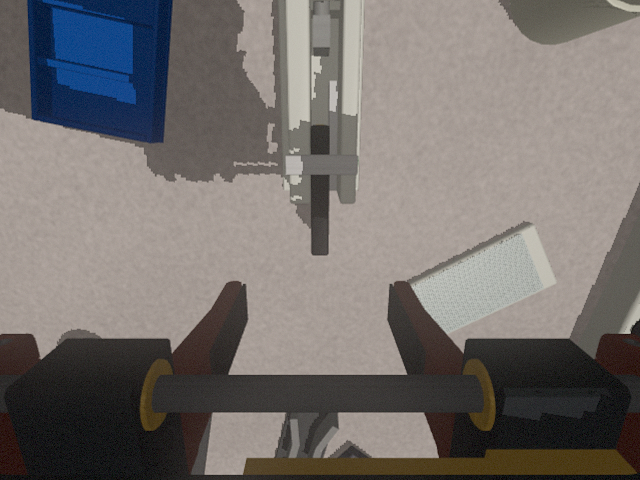

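```bash
python3 -c "
from h import *
im=np.load('w3.npz')
o=ctrl.get_obs();M=c2(o)
for px,z in [((319.7,254),70),((319.7,128),70),((319.7,190),70)]:
  a=at_z(im,px,z)[:2]; print(a.round(1),((a-O)@V).round(1),((a-O)@U).round(1))
plan([563.7,60.7,44],101.3,0.0)
# gauge via top networks: jaws
im=ctrl.get_image('top')
print([(d['xy'],d['score']) for d in ctrl.pinpoint('gauge_a_gap','top')])
"
```

```text
[568.3  44.2] -1.6 -100.1
[549.7 138.5] -1.4 -4.0
[558.4  94.6] -1.5 -48.8
[[0.0,[0.005,0.013,0.902],[-0.0,-0.0,-0.001]],[0.0,[0.004,0.014,0.903],[-0.001,-0.0,-0.0]],[0.0,[0.005,0.012,0.902],[-0.0,-0.0,-0.001]]]
[([412.1, 207.4], 0.72), ([424.2, 264.0], 0.58)]
```

Call:
apply_moves(
  targets=[
    [0.2,[0,0.06,0.9],[0,0,0]],
    [0.0,[0,0,0.9],[0,0,0]],
    [0.0,[0,0,0.92],[0,0,0]],
    [0.0,[0,0,0],[0,0,0]],
    [0.0,[0,0,0],[0,0,0]],
  ],
)

```text
t: 11.38
ee_pos: [566.2, 62.3, 45.5]
orientation: [1.99, 2.431, 0.001]
ft_force: [-0.5, -1.6, -0.1]
width: 43.9
grasp_force: 0.0
```

```bash
python3 -c "
from h import *
dk()"
```

```text
t 11.38 dock x,y -0.2 -82.0 z 45.5 F along y -1.4 Fz -0.1 yaw 101.39 w 43.9
```

Call:
apply_moves(
  targets=[
    [0.0,[0,-0.028,0.05],[0,0,0]],
    [-0.5,[0,0,0],[0,0,0]],
    [-1,[0,0,0],[0,0,0]],
    [-1,[0,0,0],[0,0,0]],
    [-1,[0,0,0],[0,0,0]],
    [-1,[0,0,0],[0,0,0]],
  ],
)

```text
t: 12.12
ee_pos: [564.3, 61.0, 42.4]
orientation: [-1.991, -2.43, 0.0]
ft_force: [-2.2, -1.7, 5.7]
width: 13.9
grasp_force: 30.0
```

```bash
python3 -c "
from h import *
dk();print(ctrl.get_obs()['ft_force'])"
```

```text
t 12.12 dock x,y -2.3 -82.9 z 42.4 F along y -1.2 Fz 5.7 yaw 101.32 w 13.9
[-2.15040854 -1.66755879  5.69661637]
```

Call:
apply_moves(
  targets=[
    [-1,[-0.2,0,0],[0,0,0]],
    [-1,[-0.3,0,0],[0,0,0]],
    [-1,[-0.4,0,0],[0,0,0]],
    [-1,[-0.4,0,0],[0,0,0]],
    [-1,[-0.4,0,0],[0,0,0]],
    [-1,[-0.3,0,0],[0,0,0]],
    [-1,[-0.1,0,0],[0,0,0]],
  ],
)

```text
t: 13.0
ee_pos: [585.2, -43.2, 42.0]
orientation: [1.993, 2.428, -0.0]
ft_force: [-0.4, 0.4, -0.7]
width: 13.9
grasp_force: 30.0
```

```bash
python3 -c "
from h import *
dk();print(ctrl.get_obs()['ft_force'])
im=wrist(); cv2.imwrite('pics/w4.png',im['pixels'])
np.savez('w4.npz',**{k:np.array(im[k]) for k in['pixels','camera_matrix','view']})"
```

```text
t 13.0 dock x,y -2.2 -189.2 z 42.0 F along y 0.5 Fz -0.7 yaw 101.24 w 13.9
[-0.36928662  0.38842533 -0.65626717]
```

View pics/w4.png

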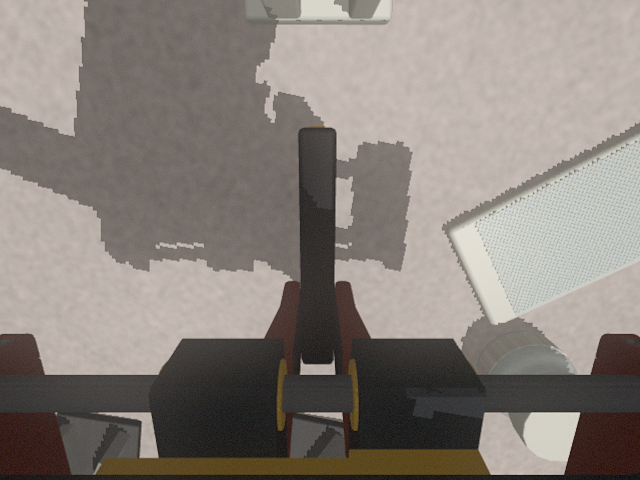

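The wrist view shows the pack in the fingers, its rear at (318,130) and front at (318,362), clear of the dock at the top. Next I'll lift it and view gauge_a from the side to get its pose.

```bash
python3 -c "
from h import *
plan([490,-270,200],87.8,-1,45)
im=np.load('w4.npz')
for px in [(318,129),(318,361)]:
  a=at_z(im,px,69.6)[:2]; print(((a-O)@V).round(1),((a-O)@U).round(1))
"
```

```text
[[-1,[-0.583,-0.393,-0.451],[0.0,0.0,0.021]],[-1,[-0.595,-0.374,-0.451],[0.0,0.0,0.021]],[-1,[-0.608,-0.354,-0.452],[0.0,0.0,0.021]],[-1,[-0.618,-0.333,-0.451],[0.0,0.0,0.022]],[-1,[-0.63,-0.312,-0.451],[0.0,0.0,0.021]],[-1,[-0.64,-0.291,-0.451],[0.0,0.0,0.022]],[-1,[-0.65,-0.269,-0.452],[0.0,0.0,0.021]]]
-0.7 -108.6
-0.8 -205.4
```

Call:
apply_moves(
  targets=[
    [-1,[-0.3,-0.1,-0.9],[0,0,0]],
    [-1,[-0.65,-0.36,-0.9],[0,0,0.024]],
    [-1,[-0.66,-0.36,-0.5],[0,0,0.024]],
    [-1,[-0.67,-0.36,-0.3],[0,0,0.024]],
    [-1,[-0.67,-0.36,-0.3],[0,0,0.024]],
    [-1,[-0.67,-0.36,-0.2],[0,0,0.024]],
    [-1,[-0.65,-0.33,0],[0,0,0.024]],
    [-1,[0,0,0],[0,0,0]],
  ],
)

```text
t: 14.05
ee_pos: [496.8, -267.0, 197.3]
orientation: [2.256, 2.186, -0.0]
ft_force: [-0.4, 0.6, -1.1]
width: 13.9
grasp_force: 30.0
```

```bash
python3 -c "
from h import *
im=wrist(); cv2.imwrite('pics/w5.png',im['pixels']); o=ctrl.get_obs();print(o['ee_pos'],np.abs(o['qvel']).max(),o['t'])
np.savez('w5.npz',**{k:np.array(im[k]) for k in['pixels','camera_matrix','view']})"
```

```text
[ 497.28097221 -265.93573731  197.12435533] 0.03198725447955795 14.1
```

View pics/w5.png

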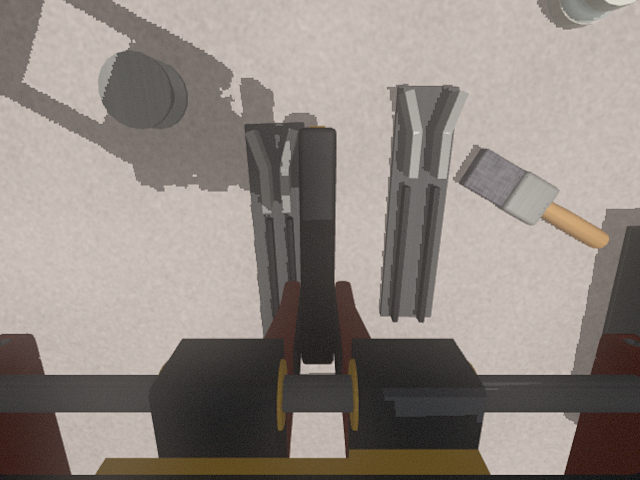

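The wrist view shows all of gauge_a at (420,200): mouth at top, jaws at (416,140) and (450,140), and rails running down to y≈318. gauge_b is at left (270,220), with the held pack in the middle. I'll extract edges numerically from here.

```bash
python3 -c "
from h import *
im=np.load('w5.npz'); g=cv2.cvtColor(im['pixels'],cv2.COLOR_BGR2GRAY)
for v in (140,150,165,200,220,260,300): print(v,'from 376:',g[v-1:v+2,376:466].mean(0).astype(int).tolist())
for u in (400,412,420): print('col',u,'from 300',g[300:330,u-1:u+2].mean(1).astype(int).tolist(),'from 80',g[80:95,u-1:u+2].mean(1).astype(int).tolist())
for d in ctrl.pinpoint('gauge_a_gap','wrist')+ctrl.pinpoint('gauge_a','wrist'): print(d['xy'],d['score'],at_z(im,d['xy'],6).round(1),at_z(im,d['xy'],0).round(1))
"
```

```text
140 from 376: [186, 187, 188, 186, 185, 185, 185, 186, 186, 185, 185, 186, 186, 188, 176, 117, 115, 85, 89, 113, 112, 103, 78, 78, 78, 80, 80, 79, 79, 82, 91, 91, 89, 89, 89, 94, 132, 176, 171, 171, 171, 170, 172, 172, 171, 157, 104, 110, 111, 103, 74, 76, 77, 76, 76, 76, 76, 85, 89, 89, 88, 91, 88, 89, 87, 105, 151, 172, 171, 171, 170, 170, 170, 172, 166, 133, 124, 167, 182, 184, 186, 188, 189, 188, 185, 185, 186, 188, 190, 188]
150 from 376: [182, 183, 183, 184, 186, 185, 183, 181, 180, 182, 183, 183, 185, 187, 177, 116, 94, 80, 108, 110, 95, 94, 79, 79, 78, 78, 78, 78, 80, 90, 90, 92, 90, 90, 91, 130, 178, 174, 174, 173, 174, 172, 173, 174, 158, 106, 108, 102, 72, 75, 75, 76, 75, 77, 77, 78, 86, 89, 90, 90, 87, 89, 89, 86, 113, 165, 173, 174, 173, 172, 174, 174, 174, 164, 119, 134, 182, 190, 188, 187, 186, 184, 184, 185, 186, 187, 187, 186, 186, 185]
165 from 376: [185, 183, 181, 184, 186, 188, 188, 188, 188, 187, 186, 183, 183, 164, 111, 82, 85, 111, 111, 112, 104, 74, 77, 77, 79, 77, 79, 84, 89, 89, 89, 90, 90, 103, 150, 178, 176, 176, 175, 175, 176, 177, 169, 128, 107, 108, 107
[... 2103 characters left out ...]
 183, 183, 185] from 80 [185, 183, 182, 184, 166, 100, 107, 106, 83, 81, 84, 83, 83, 83, 90]
col 412 from 300 [109, 108, 110, 110, 109, 111, 112, 111, 111, 106, 95, 96, 96, 95, 100, 108, 120, 162, 190, 188, 188, 186, 186, 186, 187, 188, 184, 185, 183, 185] from 80 [187, 187, 187, 189, 189, 170, 98, 111, 112, 135, 166, 168, 165, 167, 166]
col 420 from 300 [62, 61, 65, 62, 65, 64, 65, 67, 67, 67, 68, 66, 69, 69, 66, 71, 72, 71, 72, 71, 67, 64, 134, 188, 186, 184, 183, 184, 185, 183] from 80 [186, 185, 184, 185, 189, 170, 100, 112, 112, 112, 114, 112, 113, 110, 113]
[421.7, 150.8] 0.88 [ 599.7 -209.1    6. ] [ 601.4 -209.5    0. ]
[418.2, 156.6] 0.9 [ 596.7 -214.4    6. ] [ 598.3 -214.9    0. ]
```

```bash
python3 -c "
from h import *
im=np.load('w5.npz')
P=lambda u,v,z:at_z(im,(u,v),z)[:2]
for v,l,r in ((140,421.3,441.8),(150,420.3,440.4),(165,418.8,438.9)): print('gap',v,((P(l,v,31)+P(r,v,31))/2).round(1),np.linalg.norm(P(l,v,31)-P(r,v,31)).round(1))
for v,l,r in ((220,387.5,442),(260,384.2,437.3),(300,381.3,432)): print('base',v,((P(l,v,6)+P(r,v,6))/2).round(1),np.linalg.norm(P(l,v,6)-P(r,v,6)).round(1))
a,b=P(419,85.0,6),P(408,316.7,6);print(a,b,np.linalg.norm(a-b))
"
```

```text
gap 140 [ 600.9 -198.5] 18.0
gap 150 [ 600.4 -207.1] 17.8
gap 165 [ 599.8 -220.1] 18.0
base 220 [ 596.4 -276.9] 55.0
base 260 [ 594.3 -319.9] 55.5
base 300 [ 592. -366.] 54.9
[ 594.14365373 -150.99477876] [ 594.32544873 -386.323657  ] 235.32894845627686
```

```bash
python3 -c "
from h import *
plan([602.3,-116,120],87.2,-1,50)"
```

```text
[[-1,[0.759,0.501,0.385],[-0.0,-0.0,0.003]],[-1,[0.761,0.498,0.385],[-0.0,-0.0,0.003]],[-1,[0.763,0.494,0.386],[-0.0,-0.0,0.004]],[-1,[0.766,0.49,0.385],[-0.0,-0.0,0.003]]]
```

Call:
apply_moves(
  targets=[
    [-1,[0.76,0.5,0.2],[0,0,0.003]],
    [-1,[0.76,0.5,0.3],[0,0,0.003]],
    [-1,[0.76,0.5,0.5],[0,0,0.003]],
    [-1,[0.76,0.48,0.54],[0,0,0.003]],
    [-1,[0,0,0.8],[0,0,0]],
    [-1,[0,0,0.7],[0,0,0]],
    [-1,[0,0,0],[0,0,0]],
  ],
)

```text
t: 15.08
ee_pos: [600.0, -115.3, 42.4]
orientation: [-2.268, -2.167, 0.005]
ft_force: [-0.2, -0.6, -1.6]
width: 13.8
grasp_force: 30.0
```

```bash
cat >> h.py <<'E'
def gk():
    o=ctrl.get_obs();p=np.array(o["ee_pos"]);f=np.array(o["ft_force"]);M=c2(o)
    u=np.array([.0489,.9988]);v=np.array([.9988,-.0489]);d=p[:2]-np.array([597.5,-211])
    print("t",round(o["t"],2),"gauge x,y",(d@v).round(2),(d@u).round(1),"z",p[2].round(1),"F x,y,z",(f[:2]@v).round(1),(f[:2]@u).round(1),f[2].round(1),"mom",np.round(o["moment"],2),"yaw",np.degrees(np.arctan2(M[1,0],M[0,0])).round(2))
E
python3 -c "
from h import *
gk()
im=wrist();g=cv2.cvtColor(im['pixels'],cv2.COLOR_BGR2GRAY)
for l in ('gauge_a','gauge_a_gap','pack'):
  print(l,[(np.round(d['xy']),round(d['score'],2)) for d in ctrl.pinpoint(l,'wrist')],[np.round(d['bbox']) for d in ctrl.masks_of(l,'wrist')])
print(np.array(g[375:460:6,290:350]).tolist()[:0])
s=ctrl.get_image('scene')
for l in ('gauge_a_gap','pack'):
  print(l,[(np.round(d['xy']),round(d['score'],2)) for d in ctrl.pinpoint(l,'scene')])
"
```

```text
t 15.07 gauge x,y -2.19 95.7 z 42.4 F x,y,z -0.2 -0.6 -1.6 mom [-0.05 -0.08  0.02] yaw 87.4
gauge_a [(array([129., 436.]), 0.72), (array([531., 205.]), 0.65), (array([324., 399.]), 0.61)] [array([288., 363., 346., 460.]), array([ 58., 365., 156., 476.])]
gauge_a_gap [(array([321., 405.]), 0.86), (array([532., 206.]), 0.25)] [array([288., 323., 369., 458.])]
pack [(array([317., 222.]), 0.93)] [array([297., 126., 336., 364.])]
[]
gauge_a_gap [(array([227., 262.]), 0.63), (array([378., 280.]), 0.18)]
pack [(array([279., 273.]), 0.64)]
```

```bash
python3 -c "
from h import *
gk()
im=wrist();np.savez('w6.npz',**{k:np.array(im[k]) for k in['pixels','camera_matrix','view']});g=cv2.cvtColor(im['pixels'],cv2.COLOR_BGR2GRAY)
for v in (366,372,416,422,430,438,446,454): print(v,g[v,284:352].tolist())
o=ctrl.get_obs();M=c2(o)
a=at_z(im,(321,405),6);print(a,M.T@(a-o['ee_pos']))
"
```

```text
t 15.57 gauge x,y 0.36 93.6 z 46.0 F x,y,z 0.6 -0.1 -1.3 mom [-0.09 -0.05 -0.02] yaw 87.27
366 [77, 75, 67, 46, 46, 44, 45, 47, 44, 39, 38, 39, 33, 34, 38, 36, 58, 89, 89, 85, 89, 89, 83, 84, 90, 90, 91, 91, 90, 90, 90, 94, 93, 86, 94, 90, 83, 82, 76, 48, 52, 57, 49, 52, 55, 48, 54, 53, 56, 51, 52, 31, 38, 30, 40, 31, 44, 41, 39, 44, 40, 51, 49, 48, 57, 76, 68, 76]
372 [74, 74, 71, 53, 41, 48, 41, 40, 44, 39, 32, 40, 35, 33, 30, 40, 71, 86, 90, 89, 85, 89, 89, 80, 88, 89, 88, 87, 89, 94, 92, 90, 87, 89, 91, 80, 47, 54, 49, 52, 52, 52, 56, 50, 52, 50, 55, 53, 60, 74, 71, 42, 32, 35, 32, 39, 40, 34, 38, 41, 46, 43, 42, 54, 68, 74, 73, 72]
416 [74, 52, 39, 39, 47, 36, 42, 38, 77, 131, 148, 147, 148, 145, 146, 148, 148, 146, 150, 139, 95, 89, 85, 86, 85, 88, 92, 91, 90, 89, 88, 88, 88, 89, 87, 87, 90, 92, 83, 50, 47, 53, 53, 50, 54, 57, 57, 60, 76, 113, 151, 148, 145, 145, 147, 147, 146, 143, 112, 39, 40, 41, 35, 39, 40, 39, 67, 79]
422 [68, 27, 36, 39, 40, 40, 38, 50, 104, 153, 147, 147, 147, 146, 145, 149, 146, 148, 148, 138, 97, 88, 83, 83, 91, 88, 86, 88, 88, 91, 93, 86, 88, 92, 87, 
[... 709 characters left out ...]
40, 95, 35, 40, 34, 32, 30, 32, 34]
446 [32, 27, 29, 36, 37, 41, 54, 106, 154, 148, 147, 146, 146, 145, 146, 147, 146, 145, 149, 145, 111, 82, 87, 88, 88, 92, 90, 90, 86, 91, 93, 90, 86, 86, 89, 90, 88, 91, 88, 89, 89, 91, 90, 92, 81, 52, 51, 47, 87, 138, 151, 146, 148, 145, 145, 150, 150, 147, 146, 152, 138, 54, 43, 35, 33, 32, 38, 31]
454 [35, 35, 33, 37, 35, 55, 74, 47, 46, 36, 26, 26, 30, 30, 31, 33, 35, 31, 41, 81, 89, 89, 86, 88, 88, 86, 89, 90, 89, 88, 86, 91, 89, 86, 87, 90, 89, 91, 87, 91, 92, 91, 91, 92, 95, 83, 48, 50, 49, 47, 20, 33, 30, 29, 35, 30, 23, 32, 37, 58, 90, 73, 31, 38, 46, 73, 73, 78]
[ 601.70134716 -217.25190441    6.        ] [-99.66561083   4.08943109  39.7838089 ]
```

```bash
python3 -c "
from h import *
im=np.load('w6.npz');gk();o=ctrl.get_obs();M=c2(o)
for v,l,r in ((416,303.6,333.2),(422,303.7,333.2),(430,304,333),(438,304.2,333),(446,304.2,332.8)):
  a=at_z(im,(l,v),31);b=at_z(im,(r,v),31); print(v,((a+b)/2).round(1),(M.T@((a+b)/2-o['ee_pos'])).round(1),np.linalg.norm(a-b).round(1))
g=cv2.cvtColor(im['pixels'],cv2.COLOR_BGR2GRAY)
r=ctrl.masks_of('pack','wrist')[0]['region']
for v in (140,170,200,240): 
  c=np.where(r[v])[0]; a=at_z(im,(c.min(),v),o['ee_pos'][2]+27.6);b=at_z(im,(c.max()+1,v),o['ee_pos'][2]+27.6);print(v,c.min(),c.max(),(M.T@((a+b)/2-o['ee_pos'])).round(1),np.linalg.norm(a-b).round(1))
"
```

```text
t 15.62 gauge x,y 0.26 93.6 z 45.8 F x,y,z 0.0 -0.2 -1.7 mom [-0.06 -0.1   0.  ] yaw 87.27
416 [ 600.5 -203.    31. ] [-85.5   2.2  14.8] 18.0
422 [ 600.3 -207.5   31. ] [-90.    2.2  14.8] 18.0
430 [ 600.  -213.6   31. ] [-96.1   2.3  14.8] 17.9
438 [ 599.8 -219.9   31. ] [-102.4    2.3   14.8] 17.9
446 [ 599.5 -226.2   31. ] [-108.7    2.3   14.8] 17.9
140 298 336 [ 77.    1.6 -27.6] 14.1
170 299 335 [ 66.4   1.6 -27.6] 13.7
200 300 336 [ 55.2   2.  -27.6] 14.0
240 299 335 [ 39.3   1.6 -27.6] 14.5
```

Call:
apply_moves(
  targets=[
    [-1,[0,0.012,0.12],[0,0,0]],
    [-1,[-0.2,0,0],[0,0,0]],
    [-1,[-0.3,0,0],[0,0,0]],
    [-1,[-0.3,0,0],[0,0,0]],
    [-1,[0,0,0],[0,0,0]],
  ],
)

```text
t: 16.3
ee_pos: [600.8, -159.0, 39.2]
orientation: [2.276, 2.165, 0.0]
ft_force: [0.4, 0.0, -2.9]
width: 14.0
grasp_force: 30.0
```

```bash
python3 -c "
from h import *
gk()"
```

```text
t 16.3 gauge x,y 0.72 52.1 z 39.2 F x,y,z 0.4 0.1 -2.9 mom [-0.09 -0.09  0.01] yaw 87.16
```

Call:
apply_moves(
  targets=[
    [-1,[-0.2,0,0],[0,0,0]],
    [-1,[-0.2,0,0],[0,0,0]],
    [-1,[-0.2,0,0],[0,0,0]],
    [-1,[-0.2,0,0],[0,0,0]],
  ],
)

```text
t: 16.8
ee_pos: [598.9, -197.9, 39.2]
orientation: [2.273, 2.168, 0.0]
ft_force: [0.8, -0.1, -0.9]
width: 14.1
grasp_force: 30.0
```

```bash
python3 -c "
from h import *
gk()"
```

```text
t 16.8 gauge x,y 0.74 13.1 z 39.2 F x,y,z 0.8 -0.0 -0.9 mom [-0.08 -0.07  0.03] yaw 87.28
```

Call:
apply_moves(
  targets=[
    [-1,[-0.2,0,0.012],[0,0,0]],
    [-1,[-0.2,0,0],[0,0,0]],
    [-1,[-0.2,0,0],[0,0,0]],
    [-1,[-0.2,0,0],[0,0,0]],
  ],
)

```text
t: 17.3
ee_pos: [597.0, -237.9, 38.6]
orientation: [2.274, 2.168, 0.0]
ft_force: [-0.1, 0.6, -0.4]
width: 13.7
grasp_force: 30.0
```

```bash
python3 -c "
from h import *
gk()"
```

```text
t 17.3 gauge x,y 0.78 -26.9 z 38.6 F x,y,z -0.1 0.6 -0.4 mom [ 0.01 -0.09 -0.03] yaw 87.28
```

Call:
apply_moves(
  targets=[
    [-1,[-0.24,0,0],[0,0,0]],
    [-1,[-0.24,0,0],[0,0,0]],
    [-1,[-0.24,0,0],[0,0,0]],
    [-1,[-0.24,0,0],[0,0,0]],
  ],
)

```text
t: 17.8
ee_pos: [594.7, -286.0, 38.6]
orientation: [2.274, 2.168, 0.0]
ft_force: [-0.6, 0.7, 0.4]
width: 13.7
grasp_force: 30.0
```

```bash
python3 -c "
from h import *
gk()"
```

```text
t 17.8 gauge x,y 0.83 -75.0 z 38.6 F x,y,z -0.7 0.7 0.4 mom [ 0.09 -0.07  0.03] yaw 87.27
```

Call:
apply_moves(
  targets=[
    [-1,[-0.24,0,0],[0,0,0]],
    [-1,[-0.24,0,0],[0,0,0]],
    [-1,[-0.24,0,0],[0,0,0]],
    [-1,[-0.24,0,0],[0,0,0]],
    [-1,[-0.2,0,0],[0,0,0]],
    [-1,[0,0,0.008],[0,0,0]],
    [-1,[0,0,0],[0,0,0]],
  ],
)

```text
t: 18.68
ee_pos: [592.3, -343.8, 38.6]
orientation: [2.273, 2.167, -0.0]
ft_force: [-0.5, -2.9, 2.3]
width: 13.7
grasp_force: 30.0
```

```bash
python3 -c "
from h import *
gk()"
```

```text
t 18.68 gauge x,y 1.29 -132.9 z 38.6 F x,y,z -0.3 -2.9 2.3 mom [-0.51 -0.02 -0.02] yaw 87.27
```

Call:
apply_moves(
  targets=[
    [-0.5,[0,0,0],[0,0,0]],
    [-0.2,[0,0,0],[0,0,0]],
    [-0.2,[0,0,0],[0,0,0]],
    [-0.2,[0,0,0],[0,0,0]],
  ],
)

```text
t: 19.18
ee_pos: [591.9, -342.8, 38.0]
orientation: [-2.273, -2.168, 0.0]
ft_force: [-0.3, -0.6, 0.2]
width: 35.3
grasp_force: 0.0
```

Call:
apply_moves(
  targets=[
    [-0.2,[0,0,-0.3],[0,0,0]],
    [-0.2,[0,0,-0.6],[0,0,0]],
    [-0.2,[0,0,-0.9],[0,0,0]],
    [-0.2,[0,0,-0.9],[0,0,0]],
    [-0.2,[0,0,-0.9],[0,0,0]],
    [-0.2,[0,0,0],[0,0,0]],
  ],
)

```text
t: 19.92
ee_pos: [594.2, -344.4, 224.1]
orientation: [2.267, 2.162, 0.004]
ft_force: [-0.2, -0.6, 0.5]
width: 34.7
grasp_force: 0.0
```

```bash
python3 -c "
from h import *
gk()
im=wrist();o=ctrl.get_obs();M=c2(o);g=np.array([597.5,-211]);u=np.array([.0489,.9988]);v=np.array([.9988,-.0489])
for d in ctrl.masks_of('pack','wrist'):
  b=d['bbox'];print(d['score'],b)
  cx=(b[0]+b[2])/2
  for px in ((cx,b[1]),(cx,b[3])):
    a=at_z(im,px,66)[:2]-g;print((a@v).round(1),(a@u).round(1))
s=ctrl.get_image('scene')
for d in ctrl.masks_of('pack','scene'):
  print('scene',d['score'],d['bbox'])
O3=lambda x,y,z:[*(g+x*v+y*u),z]
print('expect', [proj(s,O3(x,y,z)).round() for x in(-6,8) for y in(-150,-50) for z in(6,66)])
"
```

```text
t 19.93 gauge x,y 3.25 -133.4 z 224.1 F x,y,z -0.2 -0.6 0.5 mom [-0.07 -0.07 -0.04] yaw 87.28
0.85 [303.3, 124.2, 321.2, 237.7]
1.7 -49.2
1.3 -149.5
scene 0.94 [164.0, 226.2, 205.8, 259.9]
scene 0.45 [248.8, 292.0, 272.4, 323.7]
expect [array([171., 246.]), array([166., 227.]), array([208., 255.]), array([205., 236.]), array([168., 250.]), array([163., 231.]), array([206., 259.]), array([202., 240.])]
```

```bash
python3 -c "
from h import *
print(ctrl.close_job())"
```

```text
the job is handed in; nothing more can be done
None
```

The job is handed in at about 20 s of robot time: the ejector was pressed to its stop at about 24 N and sprang back, the pack slid through gauge_a's gap with only a few newtons of side and drag force, and it now stands by itself in the rack about 30 mm past the gap, with the gripper clear.

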